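# Clear the bench chuck and its lever, then chuck the pump flange

## Robot

A 7-joint arm with a two-finger parallel gripper is mounted at the origin on a cart in front of the work surface, level with it; the furniture and walls round the work are solid. World frame = base frame: x ahead of the robot, y to its left, z up, the work surface at z = 0. Lengths are in m, angles in rad, forces in N, time in s.
With the tool pointing down it reaches from about 0.4 to 0.875 m from the base axis. Payload 19.3 kg.
Tool frame: the origin (TCP) lies between the finger pads; the fingertips stand 17 mm ahead of it and the grasp point (between the pads) lies 2 mm behind it; z points along the fingers, y is the line along which they close (so a half turn about z gives the same grasp; the last joint's range is limited). The gripper opens to 85 mm and grips with 20 to 120 N. Pads are 22 mm wide; open, the fingers measure 114 mm over their backs; the gripper's body (76 mm by 85 mm) begins 54 mm behind the grasp point. The pads swing forward as they close: fully open they stand 13 mm farther back than shut.
Start: joints at [1.236, 0.521, -0.036, 1.599, 0.021, 1.021, -0.113], TCP at [0.164, -0.603, 0.248] pointing down, gripper open.
Joint ranges: [-2.91, 2.91], [-0.3, 2.13], [-1.5, 1.42], [0.17, 2.43], [-1.26, 4.41], [0.16, 1.93], [-2.52, 2.52]. Speed limits (rad/s): [1.89, 1.89, 2.39, 2.39, 3.01, 3.01, 3.01].

## Interface

Orientations are given as [roll, pitch, yaw] about the fixed x, y, z axes, in that order (R = Rz(yaw) Ry(pitch) Rx(roll)).
In Python, from workcell import bot gives the robot as it stands.
- The arm moves only by the shell command python3 -m inch 'ROWS' [FORCE]. ROWS is JSON, a list of rows, each a list of 7 numbers: the shift along the tool's x, y, z in units of 200 mm (1.0 is 200 mm), then the turn, a rotation vector about the tool's x, y, z in units of 90 degrees (1.0 is 90 degrees), then the opening, from 0 (shut) to 1 (fully open). In form: [[x, y, z, rx, ry, rz, grip], ...]. A call has 1 to 20 rows; each row is the pose to reach, as a shift and turn from the pose commanded when the call began, along the tool's axes at that moment; what a row does not reach only later rows make up. A row lasts 1/8 s, in which the tool goes at most 62.5 mm and 10.7 degrees, less where a joint would pass 70% of its speed; a pose out of reach is approached as far as the arm can. A call with a number of a shift or a turn outside -1 to 1 is refused whole. A call with a gripper value outside its range is refused whole. The fingers move at their own pace and stop on an object; FORCE is the grip in N (left out, the last holds). Time passes only in rows, so rows that repeat a pose let the fingers close. It gives the time, the measured TCP pose, the force, the opening and the grip force at its end, in the units of the state.
- bot.observe(): the state, without advancing time (a new reading comes with each control period).
- bot.grab_frame(name): name is "scene" or "top" or "wrist"; returns a dict with "img" (400x640x3 uint8, red, green, blue), "z_map" (400x640 float32, m along the optical axis (not along the pixel's ray), 0 where there is no reading), "vfov" (degrees; the focal length in pixels is half the picture's height over the tangent of half this angle, whatever the lens; pixels are square), "cx", "cy" (the principal point, pixels), "rvec" (rotation vector, rad) and "tvec" (3), from world to camera coordinates, as OpenCV has them. Camera axes: x right, y down, z forward; pixel columns grow to the right and rows downward; lengths in m; the calibration is good to about 2 mm. A picture is of the moment at which its call begins.
- bot.job_done(): hands the job in; it is judged then, once.
The state is a dict: "clock": time; "qpos": joint angles; "qd": joint speeds; "joint_efforts": joint torques, N m; "position": TCP position; "tool_rot": TCP orientation; "force": force on the tool from outside, world axes, zero at the start; "moment": the same for the moment, N m; "grip_width": finger opening in m; "finger_force": force on a finger pad.
Only numpy, scipy, OpenCV 4.12 (cv2) and the standard library are available. Lean on these libraries where they do the work, as an engineer would, in place of code of your own. Each camera call takes 0.05 s, during which the arm holds its last target. There are 200 camera calls.

## Task

Chuck the pump flange in the quick-acting bench chuck. First clear the way: take the coupling that was left standing between the open jaws, and whichever of the torch, the wood block and the spray can stands in the swing of the chuck's lever, and stand both upright in the sheet-metal tray; the other two stay where they are and nothing is knocked over. Then set the flange down, without dropping it, flat on the chuck's face between the jaws with its boss up, and swing the lever clockwise (seen from above) until all three jaws hold the flange firmly.

Things in the scene. Friction and masses are not known exactly. Their poses are not given: they have to be found in the camera images.
- chuck: Fixed three-jaw chuck standing on the bench, dark steel, axis vertical: foot disc 124 mm across and 12 mm high, neck, chuck body 110 mm across from 50 to 105 mm high. Origin on its axis at bench level, z up. The jaws stand on the face at 60, 180 and 300 degrees (in this frame, anticlockwise from x). x is where the lever points at joint value 0.
- chuck_face (a point): Centre of the chuck's flat top face, 105 mm above the bench; axes as the chuck's. The flange is to rest here.
- jaw_a: Chuck jaw at 60 degrees: steel, 18 mm wide; its inner step stands 18 mm above the face, its outer step 24 mm. Its gripping face is 39.5 mm from the axis when the lever is at 0 and moves 6.8 mm inwards for each radian of lever, coupled with the others; outer end 24.5 mm farther out. The origin stays near the chuck's origin, not at the jaw.
- jaw_b: The same jaw at 180 degrees.
- jaw_c: The same jaw at 300 degrees.
- lever (a joint): Angle of the cam ring and its lever, rad: 0 open, grows clockwise seen from above, to 1.35 at most. The jaws meet the flange at about 1.0 and are tight by 1.1 to 1.25. Stiff: about 4 N at the handle; stays where it is left. The lever is a round bar 13 mm thick at 75 mm above the bench, out to an upright black handle whose axis is 125 mm from the chuck's axis.
- lever_grip (a point): On the axis of the upright lever handle at 150 mm above the bench. The handle is round, 23 mm in diameter, from 86 to 176 mm above the bench, on a bar end that reaches down to 64 mm.
- tray: Fixed shallow sheet-metal tray, 180 mm (its x) by 120 mm (its y), rim 23 mm high, walls 2.5 mm. Origin on the bench under its centre, z up; inner floor 2.5 mm above the bench. A black hose arches over the bench between it and the chuck (about y 0.27 to 0.35, x 0.24 to 0.78), up to 150 mm high.
- flange: Round pump flange, painted cast metal, 0.42 kg: disc 66 mm in diameter and 25 mm high, on it a central boss about 37 mm in diameter from 27 to 36 mm above the underside (wider at its root). Origin at the centre of its underside, z up through the boss. Starts lying boss up on the bench.
- coupling: Steel screw coupling, 93 mm long, standing on its large hexagon, 0.38 kg. Origin at the centre of its foot, z up. Hexagon 34 to 39 mm across, up to 34 mm, waist, second hexagon 42 to 60 mm, top end round, 24 mm in diameter, from 60 to 93 mm. Starts standing on the chuck's face between the jaws.
- torch: Small grey torch, 107 mm long, standing on its head (34 mm in diameter, 32 mm high); the body above is about 27 mm thick. Origin at the centre of its foot, z up.
- wood_block: Softwood block standing on end: 45 mm (x) by 32 mm (y), 90 mm high. Origin at the centre of its foot, z up.
- spray_can: Blue spray can with white cap, 199 mm high, 65 mm in diameter up to 172 mm, cap 35 mm in diameter from 172 to 199 mm; 0.31 kg. (Another can, no part of the job, stands far back at the wall.) Origin at the centre of its foot, z up.
- vice: Fixed heavy bench vice to the right of the work, not to be touched: it covers x 0.22 to 0.57, y below 0.09 (jaws 0.20 m high, y up to 0.07, x up to 0.52), and the valve block gripped in it rises to 0.40 m (x 0.28 to 0.54, y -0.21 to 0.01): pass clear of it. Origin on the bench under its middle.

How it is judged:
On the way, in this order (a step that is already met when the one before it is completed fails the run):
1. the coupling and the thing that stood in the lever's swing stand in the tray, the lever still open (x of coupling in the frame of tray between -0.08 and 0.08 m and y of coupling in the frame of tray between -0.05 and 0.05 m and z of coupling in the frame of tray below 0.012 m and angle between coupling's own z axis and vertical below 0.15 rad and ((x of torch in the frame of tray between -0.08 and 0.08 m and y of torch in the frame of tray between -0.05 and 0.05 m and z of torch in the frame of tray below 0.012 m and angle between torch's own z axis and vertical below 0.15 rad) or (x of wood_block in the frame of tray between -0.08 and 0.08 m and y of wood_block in the frame of tray between -0.05 and 0.05 m and z of wood_block in the frame of tray below 0.012 m and angle between wood_block's own z axis and vertical below 0.15 rad) or (x of spray_can in the frame of tray between -0.08 and 0.08 m and y of spray_can in the frame of tray between -0.05 and 0.05 m and z of spray_can in the frame of tray below 0.012 m and angle between spray_can's own z axis and vertical below 0.15 rad)) and value of joint lever below 0.3 rad), for 0.2 s.
2. the flange lies flat on the chuck's face between the jaws, boss up (horizontal distance between flange and chuck_face below 0.009 m and z of flange in the frame of chuck_face between -0.003 and 0.003 m and angle between flange's own z axis and vertical below 0.06 rad), for 0.2 s.
At the end, for the whole second after the job is handed in: Coupling and the one obstructing thing stand upright in the tray; the other two within 30 mm of their places, upright; flange flat on the chuck face, boss up, within 4 mm of the axis and 3 mm of the face, each of the three jaws pressing it with over 4 N (x of coupling in the frame of tray between -0.08 and 0.08 m and y of coupling in the frame of tray between -0.05 and 0.05 m and z of coupling in the frame of tray below 0.012 m and angle between coupling's own z axis and vertical below 0.15 rad and ((x of torch in the frame of tray between -0.08 and 0.08 m and y of torch in the frame of tray between -0.05 and 0.05 m and z of torch in the frame of tray below 0.012 m and angle between each of torch, wood_block, spray_can's own z axis and vertical below 0.15 rad and distance of each of wood_block, spray_can from where it was at the start of the episode below 0.03 m) or (x of wood_block in the frame of tray between -0.08 and 0.08 m and y of wood_block in the frame of tray between -0.05 and 0.05 m and z of wood_block in the frame of tray below 0.012 m and angle between each of wood_block, torch, spray_can's own z axis and vertical below 0.15 rad and distance of each of torch, spray_can from where it was at the start of the episode below 0.03 m) or (x of spray_can in the frame of tray between -0.08 and 0.08 m and y of spray_can in the frame of tray between -0.05 and 0.05 m and z of spray_can in the frame of tray below 0.012 m and angle between each of spray_can, torch, wood_block's own z axis and vertical below 0.15 rad and distance of each of torch, wood_block from where it was at the start of the episode below 0.03 m)) and horizontal distance between flange and chuck_face below 0.004 m and z of flange in the frame of chuck_face between -0.003 and 0.003 m and angle between flange's own z axis and vertical below 0.06 rad and contact force between each of jaw_a, jaw_b, jaw_c and flange above 4 N and value of joint lever above 0.8 rad); the robot touches nothing.
It fails at once if a standing thing (coupling, torch, wood block, spray can) is knocked over (angle between any of torch, wood_block, spray_can, coupling's own z axis and vertical above 0.8 rad).
It fails at once if the flange is dropped: it falls free, faster than 0.7 m/s (linear speed of flange above 0.7 m/s and contact force between the fingers and flange below 0.05 N).
It also fails if it takes over 72 s, if anything falls off the work surface, if the arm or the gripper's body presses on something with over 40 N, if the wrist force passes 120 N, or if a joint passes its speed limit or range.

## Working session

There is one attempt and no reset: what is moved stays moved. The work goes in short steps, Python scripts to look and compute and a shell command to move; the robot and the scene stay as the last step left them, time stands still between calls to the robot, and variables do not carry over. Pictures are saved under pics/ and viewed, at most 10 in all, crops included, and the job is handed in when it is done.

```bash
mkdir -p pics; ls; cat > h.py <<'E'
import numpy as np, cv2
from scipy.spatial.transform import Rotation as Ro
from workcell import bot
def grab(n):
    f=bot.grab_frame(n); np.savez('pics/last_'+n+'.npz',**f); return f
def load(n): return dict(np.load('pics/last_'+n+'.npz'))
def cam(f):
    foc=200/np.tan(np.radians(float(f['vfov']))/2)
    return foc,cv2.Rodrigues(np.array(f['rvec'],float))[0],np.array(f['tvec'],float).ravel()
def cloud(f):
    foc,R,t=cam(f); z=f['z_map'].astype(float); v,u=np.mgrid[:400,:640]
    P=np.stack([(u-f['cx'])*z/foc,(v-f['cy'])*z/foc,z],-1)
    W=(P-t)@R; W[z<=0]=np.nan; return W
def ray(f,u,v,h):
    foc,R,t=cam(f); d=R.T@np.array([(u-f['cx'])/foc,(v-f['cy'])/foc,1]); c=-R.T@t
    return c+d*(h-c[2])/d[2]
def save(f,name,crop=None,s=1):
    im=f['img'][:,:,::-1]
    if crop: im=im[crop[1]:crop[3],crop[0]:crop[2]]
    cv2.imwrite('pics/'+name,cv2.resize(im,None,fx=s,fy=s,interpolation=cv2.INTER_CUBIC))
def rel(p,yaw=None):
    """shift (units) and yaw turn (units) from current measured pose to world p / tool yaw"""
    s=bot.observe(); R=Ro.from_euler('xyz',s['tool_rot'])
    print('pos',np.round(s['position'],4),'rot',np.round(s['tool_rot'],4))
    return np.round(R.inv().apply(np.array(p)-s['position'])/.2,4)
E
python3 - <<'E'
from h import *
s=bot.observe(); print({k:np.round(v,3) for k,v in s.items()})
for n in ('scene','top'):
    f=grab(n); save(f,n+'0.png'); print(n,f['vfov'],f['cx'],f['cy'],-cam(f)[1].T@cam(f)[2],cam(f)[1].round(2).tolist())
E
```

```text
pics
{'clock': np.float64(0.0), 'qpos': array([ 1.236,  0.522, -0.036,  1.6  ,  0.021,  1.021, -0.113]), 'qd': array([ 0.001, -0.001,  0.   ,  0.001,  0.001, -0.001, -0.001]), 'joint_efforts': array([-0.0000e+00, -9.2711e+01,  1.9800e+00, -3.6993e+01,  1.8000e-02,
        8.0000e-03, -0.0000e+00]), 'position': array([ 0.163, -0.603,  0.248]), 'tool_rot': array([-3.14 ,  0.   ,  0.265]), 'force': array([ 0.064,  0.369, -0.415]), 'moment': array([-0.004,  0.044,  0.009]), 'finger_force': np.float64(0.0), 'grip_width': np.float64(0.086)}
scene 44.53778248627759 325.5942481382915 195.02557058253083 [1.14477083 0.17532433 1.27874696] [[-0.13, 0.99, -0.01], [0.88, 0.11, -0.47], [-0.46, -0.07, -0.88]]
top 48.662568645035066 317.49965890504467 202.09327941095958 [ 0.10012683 -0.06047921  1.30936341] [[0.27, -0.96, -0.0], [-0.9, -0.25, -0.36], [0.35, 0.1, -0.93]]
```

View pics/scene0.png

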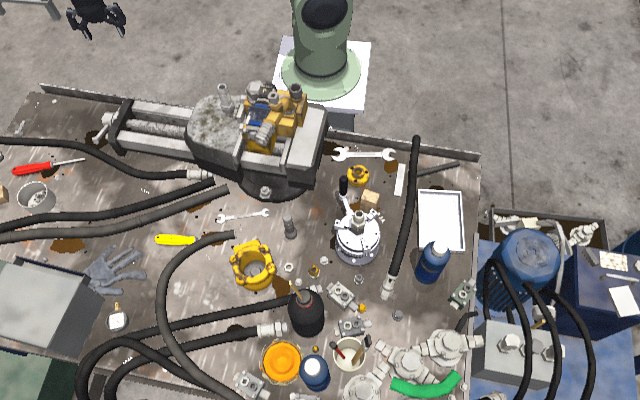

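View pics/top0.png

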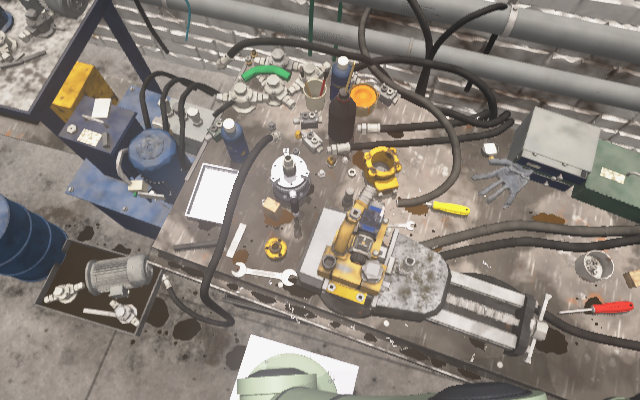

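The chuck is at scene (358,235) with its lever towards the robot. The flange is at (357,175), the wood block at (370,199), the torch at (290,228), the can at (433,262) and the tray at (440,220). Next I'll look at enlarged crops.

```bash
python3 - <<'E'
from h import *
f=load('scene'); save(f,'sc1.png',(270,150,470,300),4)
g=load('top'); save(g,'tp1.png',(180,110,370,250),4)
for n,F in (('scene',f),('top',g)):
    W=cloud(F)
    m=(W[...,2]>-.03)&(W[...,2]<.03)&(W[...,0]>.3)&(W[...,0]<.9)
    print(n,np.nanpercentile(W[m][:,2],[5,25,50,75,95]).round(4))
E
```

```text
scene [-0.0041 -0.0009  0.0014  0.0056  0.027 ]
top [-0.0052 -0.0018  0.0006  0.005   0.0268]
```

View pics/sc1.png

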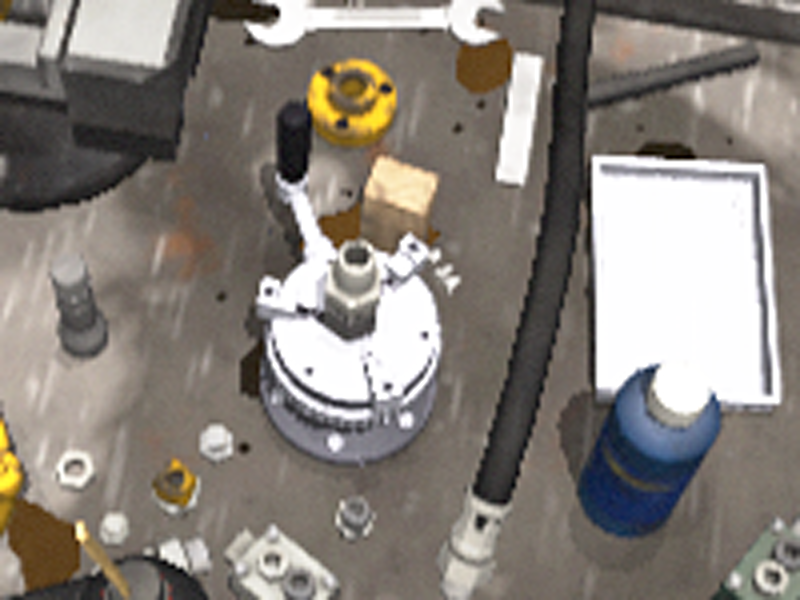

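View pics/tp1.png

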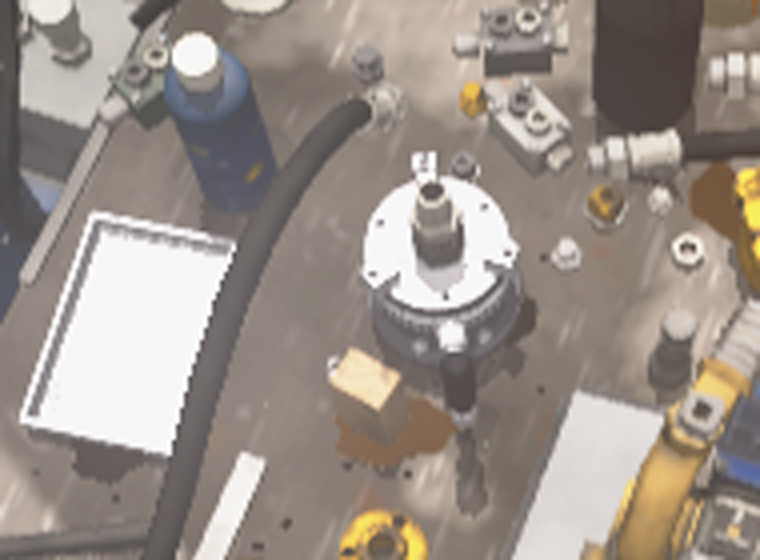

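The wood block (scene crop (400,195)) stands clockwise of the lever handle (crop (293,140)), so it is the obstruction. The torch and the can are clear of the swing. Now I'll fit poses from both depth clouds.

```bash
cat > fit.py <<'E'
from h import *
import sys
def circ(p):
    A=np.c_[2*p,np.ones(len(p))]; s=np.linalg.lstsq(A,(p**2).sum(1),rcond=None)[0]
    return s[:2],np.sqrt(s[2]+s[0]**2+s[1]**2)
def sel(W,f,c,r,z0,z1):
    m=(np.hypot(W[...,0]-c[0],W[...,1]-c[1])<r)&(W[...,2]>z0)&(W[...,2]<z1)
    return W[m],f['img'][m].astype(int)
def mec(p):
    (x,y),r=cv2.minEnclosingCircle(p[:,:2].astype(np.float32)); return np.round([x,y,r,np.median(p[:,2])],4),len(p)
E
python3 - <<'E'
from fit import *
f=load('scene');g=load('top')
# crop px scene -> rough positions
for k,(u,v,h) in dict(chuck=(353,330,.105),handle=(293,110,.17),wood=(405,175,.09),flange=(352,92,.03),torch=(70,270,.107),can=(683,385,.199),coup=(356,250,.198),
   t1=(595,158,.023),t2=(765,165,.023),t3=(777,400,.023),t4=(597,400,.023)).items():
    print(k,ray(f,270+u/4,150+v/4,h).round(4))
for k,(u,v,h) in dict(chuck=(440,245,.105),handle=(458,362,.17),wood=(365,375,.09),flange=(383,543,.03),torch=(680,325,.107),can=(195,55,.199),coup=(432,192,.198),
   t1=(95,215,.023),t2=(235,243,.023),t4=(25,420,.023),t3=(172,453,.023)).items():
    print('top',k,ray(g,180+u/4,110+v/4,h).round(4))
for n,F in (('scene',f),('top',g)):
    W=cloud(F); c0=ray(f,270+353/4,150+330/4,.105)
    p,_=sel(W,F,c0,.065,.097,.112); print(n,'face',mec(p),circ(p[:,:2])[0], np.median(p[:,2]))
    p,_=sel(W,F,ray(f,270+356/4,150+62.5,.198),.03,.185,.21); print('coup',mec(p))
    p,_=sel(W,F,ray(f,270+405/4,150+175/4,.09),.04,.082,.1); print('wood',mec(p),[np.round(q,4) for q in cv2.minAreaRect(p[:,:2].astype(np.float32)*100)])
    p,_=sel(W,F,ray(f,270+293/4,150+110/4,.17),.04,.165,.19); print('handle',mec(p))
    p,_=sel(W,F,ray(f,270+70/4,150+270/4,.107),.03,.1,.115); print('torch',mec(p))
    p,_=sel(W,F,ray(f,270+683/4,150+385/4,.199),.03,.19,.21); print('cancap',mec(p))
    p,i=sel(W,F,ray(f,270+352/4,150+92/4,.03),.05,.02,.05); print('flange',mec(p),np.percentile(p[:,2],[10,50,90,99]).round(4))
    q=p[p[:,2]>.031]; print('boss',mec(q))
E
```

```text
chuck [0.6321 0.182  0.105 ]
handle [0.5096 0.1279 0.17  ]
wood [0.5058 0.2066 0.09  ]
flange [0.4089 0.1636 0.03  ]
torch [ 0.6125 -0.0082  0.107 ]
can [0.6848 0.378  0.199 ]
coup [0.6194 0.1782 0.198 ]
t1 [0.4393 0.3446 0.023 ]
t2 [0.4305 0.4672 0.023 ]
t3 [0.6132 0.4748 0.023 ]
t4 [0.628 0.353 0.023]
top chuck [0.6233 0.1776 0.105 ]
top handle [0.5129 0.1268 0.17  ]
top wood [0.5136 0.2032 0.09  ]
top flange [0.4093 0.1621 0.03  ]
top torch [ 0.6074 -0.012   0.107 ]
top can [0.6803 0.3741 0.199 ]
top coup [0.6206 0.1765 0.198 ]
top t1 [0.6101 0.4705 0.023 ]
top t2 [0.6167 0.353  0.023 ]
top t4 [0.4307 0.4596 0.023 ]
top t3 [0.4357 0.3408 0.023 ]
scene face (array([0.6296, 0.1797, 0.0618, 0.1052]), 929) [0.62871327 0.18075752] 0.10517685958535673
coup (array([0.625 , 0.1778, 0.0126, 0.1946]), 73)
wood (array([0.5153, 0.2036, 0.026 , 0.0894]), 188) [array([51.5007, 20.3408]), array([4.6134, 3.523 ]), np.float64(71.6828)]
handle (array([0.516 , 0.1282, 0.0111, 0.1728]), 58)
torch (array([ 0.6119, -0.0103,  0.0129,  0.1063]), 67)
cancap (array([0.685 , 0.376 , 0.0174, 0.1978]), 159)
flange (array([0.4088, 0.1619, 0.0338, 0.0248]), 272) [0.0209 0.0248 0.0358 0.0398]
boss (array([0.4092, 0.1621, 0.0188, 0.0348]), 80)
top face (array([0.6245, 0.1771, 0.0587, 0.1047]), 660) [0.6242846  0.18158168] 0.10470786140855196
coup (array([0.6207, 0.1779, 0.0127, 0.1941]), 51)
wood (array([0.51  , 0.2048, 0.0256, 0.0887]), 163) [array([51.0295, 20.3627]), array([4.7015, 3.2294]), np.float64(75.3371)]
handle (array([0.5096, 0.1287, 0.0107, 0.1727]), 49)
torch (array([ 0.6081, -0.0108,  0.0134,  0.106 ]), 54)
cancap (array([0.6825, 0.3766, 0.0178, 0.1972]), 102)
flange (array([0.4045, 0.1632, 0.033 , 0.0239]), 271) [0.0209 0.0239 0.0364 0.0396]
boss (array([0.4038, 0.1626, 0.0184, 0.0352]), 77)
```

```bash
python3 -m inch '[[0,0,-1,0,0,0,0.6],[0,0,-1,0,0,0,0.6],[0,0,-1,0,0,0,0.6],[0.3,0,-1,0,0,0,0.6],[1,-0.4,-1,0,0,0,0.6],[1,-0.4,-1,0,0,0,0.6],[1,-0.4,-1,0,0,0,0.6],[1,-0.4,-1,0,0,0,0.6]]'
python3 - <<'E'
from h import *
print(bot.observe()['qpos'].round(3))
f=load('scene');g=load('top')
for F in (f,g):
    W=cloud(F)
    for x in np.arange(.4,.72,.04):
        m=(abs(W[...,0]-x)<.01)&(W[...,1]>.25)&(W[...,1]<.345)&(W[...,2]>.03)&(W[...,2]<.19)
        p=W[m]
        if len(p): print(x.round(2),'n',len(p),'y',np.percentile(p[:,1],[5,50,95]).round(3),'zmax',p[:,2].max().round(3))
E
```

```text
clock: 1.1
position: [0.3378, -0.4716, 0.4483]
tool_rot: [-3.141, -0.001, 0.269]
force: [-0.8, 0.4, -0.6]
grip_width: 0.0511
finger_force: 0.0
[ 0.923  0.312 -0.105  1.413  0.032  1.418 -0.483]
0.4 n 36 y [0.309 0.319 0.331] zmax 0.058
0.44 n 32 y [0.307 0.317 0.33 ] zmax 0.086
0.48 n 37 y [0.303 0.313 0.324] zmax 0.11
0.52 n 47 y [0.3   0.312 0.323] zmax 0.127
0.56 n 61 y [0.295 0.308 0.318] zmax 0.142
0.6 n 66 y [0.29  0.3   0.313] zmax 0.143
0.64 n 76 y [0.284 0.295 0.307] zmax 0.144
0.68 n 107 y [0.277 0.291 0.345] zmax 0.147
0.4 n 60 y [0.309 0.318 0.331] zmax 0.06
0.44 n 66 y [0.307 0.316 0.327] zmax 0.09
0.48 n 69 y [0.304 0.312 0.325] zmax 0.115
0.52 n 62 y [0.3   0.308 0.321] zmax 0.132
0.56 n 61 y [0.296 0.304 0.316] zmax 0.142
0.6 n 59 y [0.29  0.298 0.31 ] zmax 0.145
0.64 n 46 y [0.283 0.291 0.304] zmax 0.143
0.68 n 67 y [0.276 0.289 0.345] zmax 0.158
```

```bash
python3 -m inch '[[0.1,-0.2,-0.3,0,0,0,0.6],[0.4,-0.4,-0.4,0,0,0,0.6],[0.7,-0.7,-0.4,0,0,0,0.6],[0.9,-1,-0.4,0,0,0,0.6],[0.9,-1,-0.4,0,0,0,0.6],[0.9,-1,-0.4,0,0,0,0.6]]'
python3 - <<'E'
from h import *
print(rel((.60,.12,.50)))
E
```

```text
clock: 1.85
position: [0.4581, -0.231, 0.5284]
tool_rot: [-3.141, -0.001, 0.269]
force: [0.8, -0.2, 0.2]
grip_width: 0.0512
finger_force: 0.0
pos [ 0.4581 -0.231   0.5284] rot [-3.1411e+00 -5.0000e-04  2.6920e-01]
[ 1.1508 -1.5027  0.1434]
```

```bash
python3 -m inch '[[0.2,-0.3,0,0,0,-0.1,0.6],[0.5,-0.6,0,0,0,-0.22,0.6],[0.8,-0.85,0,0,0,-0.34,0.6],[1,-1,0,0,0,-0.46,0.6],[1,-1,0,0,0,-0.55,0.6],[1,-1,0,0,0,-0.64,0.6],[1,-1,0,0,0,-0.64,0.6]]'
python3 - <<'E'
from h import *
print(rel((.60,.12,.42)), bot.observe()['qpos'].round(2))
E
```

```text
clock: 2.72
position: [0.5981, 0.0103, 0.5277]
tool_rot: [-3.141, 0.001, 1.268]
force: [0.8, -0.7, 1.4]
grip_width: 0.0512
finger_force: 0.0
pos [0.5981 0.0103 0.5277] rot [-3.1407e+00  5.0000e-04  1.2679e+00]
[ 0.5265 -0.1538  0.5382] [ 0.23  0.37 -0.55  1.17  0.19  1.65 -0.57]
```

```bash
python3 -m inch '[[0.26,-0.1,0.2,0,0,0,0.6],[0.5,-0.15,0.4,0,0,0,0.6],[0.53,-0.15,0.5,0,0,0,0.6],[0.53,-0.15,0.5,0,0,0,0.6]]'
python3 - <<'E'
from h import *
f=grab('wrist'); save(f,'w1.png'); print(f['vfov'],-cam(f)[1].T@cam(f)[2],cam(f)[1].round(2).tolist(),bot.observe()['position'])
E
```

```text
clock: 3.22
position: [0.6002, 0.121, 0.4271]
tool_rot: [-3.14, 0.002, 1.267]
force: [-0.0, -0.1, 1.5]
grip_width: 0.0511
finger_force: 0.0
65.8066745577686 [0.61993593 0.18273352 0.55215702] [[0.95, -0.3, -0.0], [-0.29, -0.92, 0.26], [-0.08, -0.25, -0.97]] [0.60068889 0.12040843 0.4285444 ]
```

View pics/w1.png

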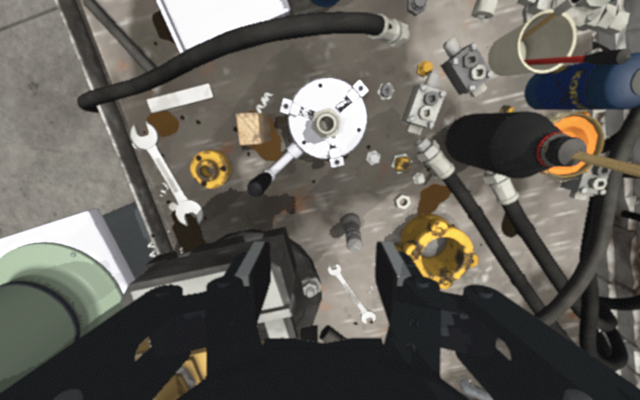

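The wrist view shows the coupling at (326,122) on the chuck face, the wood block at (252,128), the lever handle at (260,184), the flange at (210,170) and the torch at (352,228). I'll fit from this cloud.

```bash
cat > wf.py <<'E'
from fit import *
def rep(f):
    W=cloud(f)
    m=(W[...,2]>-.02)&(W[...,2]<.02); print('bench z',np.nanmedian(W[m][:,2]).round(4))
    for k,c,r,a,b in (('face',(.627,.179),.057,.099,.110),('coup',(.622,.178),.03,.185,.21),('wood',(.513,.204),.04,.08,.1),('handle',(.513,.128),.03,.16,.19),('flange',(.407,.1625),.05,.015,.05),('boss',(.407,.1625),.05,.031,.05),('torch',(.61,-.01),.03,.095,.12),('can',(.683,.376),.03,.185,.21)):
        p,_=sel(W,f,c,r,a,b)
        if len(p)<5: print(k,'none'); continue
        o=[k,mec(p),'fit',*np.round(circ(p[:,:2])[0],4),'mean',p[:,:2].mean(0).round(4)]
        if k=='wood': o.append([np.round(q,3) for q in cv2.minAreaRect(p[:,:2].astype(np.float32)*100)])
        print(*o)
E
python3 - <<'E'
from wf import *
f=load('wrist'); rep(f)
for k,u,v,h in (('coup',326,123,.195),('handle',258,187,.176),('boss',209,170,.036)): print(k,ray(f,u,v,h).round(4))
E
```

```text
bench z -0.0001
face (array([0.6253, 0.1818, 0.055 , 0.1049]), 3899) fit 0.625 0.1813 mean [0.6264 0.1837]
coup (array([0.6216, 0.1782, 0.0125, 0.1961]), 226) fit 0.6216 0.1784 mean [0.6217 0.1785]
wood (array([0.5121, 0.2037, 0.0262, 0.0895]), 717) fit 0.5125 0.2039 mean [0.5128 0.204 ] [array([51.182, 20.389]), array([4.481, 3.228]), np.float64(74.937)]
handle (array([0.5125, 0.1292, 0.0113, 0.1734]), 261) fit 0.5135 0.1296 mean [0.5142 0.13  ]
flange (array([0.4058, 0.1634, 0.0332, 0.0226]), 1100) fit 0.4067 0.1634 mean [0.4088 0.1639]
boss (array([0.4062, 0.1633, 0.0185, 0.0354]), 261) fit 0.4066 0.1633 mean [0.407  0.1635]
torch (array([ 0.6095, -0.01  ,  0.013 ,  0.1059]), 226) fit 0.6098 -0.0086 mean [ 0.6099 -0.0078]
can none
coup [0.6218 0.1786 0.195 ]
handle [0.5184 0.1302 0.176 ]
boss [0.4122 0.1628 0.036 ]
```

```bash
python3 - <<'E'
from h import *
print(rel((.6217,.1783,.183)))
E
```

```text
pos [0.6007 0.1204 0.4285] rot [-3.1414e+00  8.0000e-04  1.2662e+00]
[0.3087 0.0137 1.2275]
```

```bash
python3 -m inch '[[0.2,0.014,0.2,0,0,0,0.6],[0.309,0.014,0.5,0,0,0,0.6],[0.309,0.014,0.8,0,0,0,0.6],[0.309,0.014,0.95,0,0,0,0.6],[0.309,0.014,0.95,0,0,0,0.6]]'
python3 - <<'E'
from wf import *
f=grab('wrist'); save(f,'w2.png',(160,0,480,240),2.5); rep(f); print(rel((.6217,.1783,.183)))
E
```

```text
clock: 3.9
position: [0.6218, 0.1782, 0.2379]
tool_rot: [-3.141, 0.002, 1.267]
force: [0.6, 0.0, 0.4]
grip_width: 0.0515
finger_force: 0.0
bench z -0.0001
face (array([0.6254, 0.1833, 0.0559, 0.1049]), 8493) fit 0.625 0.1812 mean [0.629  0.1903]
coup (array([0.6218, 0.1784, 0.0128, 0.1951]), 1089) fit 0.6221 0.1796 mean [0.6223 0.1801]
wood (array([0.5126, 0.2041, 0.0267, 0.0895]), 1816) fit 0.5134 0.2047 mean [0.5139 0.2049] [array([51.218, 20.407]), array([4.507, 3.222]), np.float64(75.142)]
handle none
flange (array([0.4058, 0.1635, 0.0335, 0.0226]), 2305) fit 0.4081 0.1642 mean [0.4112 0.1656]
boss (array([0.4064, 0.1635, 0.0182, 0.0352]), 574) fit 0.4071 0.1638 mean [0.4077 0.1641]
torch none
can none
pos [0.6224 0.1789 0.2397] rot [ 3.1406e+00 -1.0000e-04  1.2672e+00]
[-0.0039 -0.0028  0.2834]
```

View pics/w2.png

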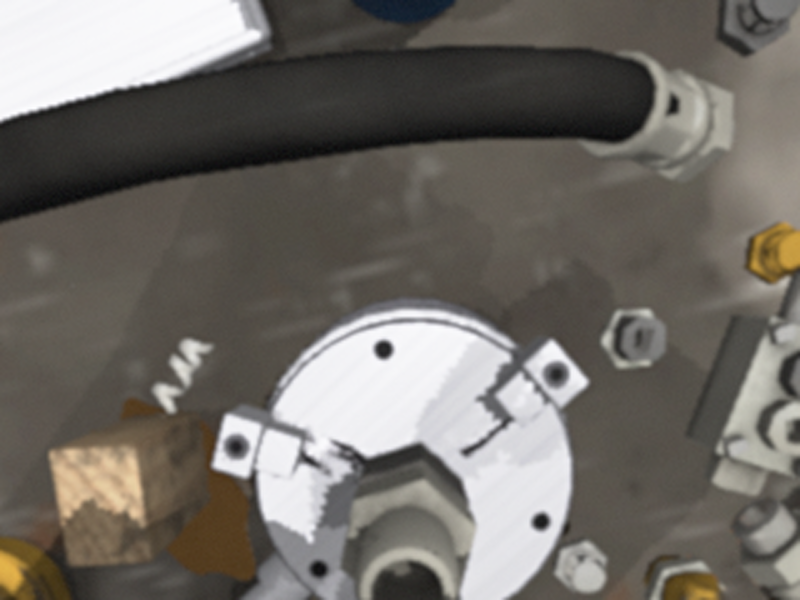

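The coupling sits centred at the bottom (crop (405,570)) and the jaws are clear of the fingers. I'll descend and grip.

```bash
python3 -m inch '[[0,0,0.15,0,0,0,0.6],[0,0,0.275,0,0,0,0.6],[0,0,0.275,0,0,0,0.6],[0,0,0.275,0,0,0,0.1],[0,0,0.275,0,0,0,0],[0,0,0.275,0,0,0,0],[0,0,0.275,0,0,0,0]]' 60
python3 - <<'E'
from h import *
print(rel((.56,.408,.32)))
E
```

```text
clock: 4.82
position: [0.6225, 0.1803, 0.1857]
tool_rot: [3.139, -0.002, 1.27]
force: [-2.0, -2.1, 9.6]
grip_width: 0.0229
finger_force: 58.3
pos [0.6225 0.1803 0.1857] rot [ 3.1389e+00 -1.5000e-03  1.2695e+00]
[ 0.9954 -0.6342 -0.6718]
```

```bash
python3 -m inch '[[0,0,-0.2,0,0,0,0],[0,0,-0.45,0,0,0,0],[0.1,-0.05,-0.6,0,0,0,0],[0.35,-0.2,-0.6,0,0,0,0],[0.6,-0.4,-0.6,0,0,0,0],[0.85,-0.55,-0.6,0,0,0,0],[0.99,-0.65,-0.6,0,0,0,0],[0.99,-0.65,-0.6,0,0,0,0]]'
python3 - <<'E'
from fit import *
f=grab('wrist'); W=cloud(f); 
# tray floor/rim
m=(W[...,2]>.015)&(W[...,2]<.03)&(W[...,0]>.4)&(W[...,0]<.66)&(W[...,1]>.33)&(W[...,1]<.5)
g=load('top');s=load('scene')
for n,F in (('w',f),('top',g),('scene',s)):
    W=cloud(F); m=(abs(W[...,2]-.022)<.005)&(W[...,0]>.41)&(W[...,0]<.64)&(W[...,1]>.335)&(W[...,1]<.49)
    p=W[m]; print(n,len(p),[np.round(q,2) for q in cv2.minAreaRect(p[:,:2].astype(np.float32)*100)],np.percentile(p[:,:2],[1,99],axis=0).round(3).tolist())
print(rel((.56,.408,.085)))
E
```

```text
clock: 5.82
position: [0.5538, 0.4109, 0.304]
tool_rot: [-3.14, -0.001, 1.275]
force: [0.7, -0.3, -4.5]
grip_width: 0.0227
finger_force: 60.1
w 1696 [array([52.38, 40.97]), array([18.57, 12.54]), np.float64(3.18)] [[0.43, 0.345], [0.618, 0.476]]
top 242 [array([52.31, 41.05]), array([18.69, 12.43]), np.float64(2.81)] [[0.429, 0.346], [0.618, 0.475]]
scene 340 [array([52.67, 40.89]), array([18.76, 12.56]), np.float64(3.62)] [[0.432, 0.343], [0.621, 0.475]]
pos [0.5552 0.4088 0.3039] rot [-3.1415e+00 -4.0000e-04  1.2720e+00]
[0.0028 0.0243 1.0945]
```

```bash
python3 -m inch '[[0,0.05,0.3,0,0,0,0],[0,0.05,0.6,0,0,0,0],[0,0.05,0.8,0,0,0,0],[0,0.05,0.95,0,0,0,0],[0,0.05,1,0,0,0,0],[0,0.05,1,0,0,0,0]]' && python3 -m inch '[[0,0,0.05,0,0,0,0],[0,0,0.085,0,0,0,0],[0,0,0.105,0,0,0,0],[0,0,0.105,0,0,0,0]]'
```

```text
clock: 6.62
position: [0.5661, 0.4042, 0.1039]
tool_rot: [3.141, 0.0, 1.269]
force: [-0.3, -0.0, -4.2]
grip_width: 0.0228
finger_force: 60.0
clock: 7.12
position: [0.5657, 0.4051, 0.0833]
tool_rot: [3.141, -0.0, 1.27]
force: [-2.3, -3.0, 7.6]
grip_width: 0.0228
finger_force: 61.6
```

```bash
python3 -m inch '[[0,0,0,0,0,0,0.3],[0,0,0,0,0,0,0.5],[0,0,0,0,0,0,0.55],[0,0,-0.2,0,0,0,0.58],[0,0,-0.5,0,0,0,0.58],[0,0,-0.8,0,0,0,0.58],[0,0,-0.8,0,0,0,0.58]]'
python3 - <<'E'
from h import *
print(rel((.5122,.2040,.19)))
f=grab('wrist'); W=cloud(f); m=(np.hypot(W[...,0]-.566,W[...,1]-.405)<.03)&(W[...,2]>.08)&(W[...,2]<.12); print(W[m].mean(0),W[m][:,2].max(),m.sum())
E
```

```text
clock: 8.0
position: [0.5667, 0.4062, 0.2476]
tool_rot: [3.137, -0.006, 1.27]
force: [0.9, -0.7, -0.7]
grip_width: 0.0493
finger_force: 0.0
pos [0.5667 0.4062 0.2476] rot [ 3.1374 -0.0062  1.2698]
[-1.0481  0.0382  0.2815]
[0.5652053  0.40436387 0.09148064] 0.09629445657136465 408
```

```bash
python3 -m inch '[[-0.2,0.02,0,0,0,0,0.58],[-0.5,0.03,0,0,0,-0.025,0.58],[-0.8,0.04,0,0,0,-0.025,0.58],[-1,0.04,0,0,0,-0.025,0.58],[-1,0.04,0,0,0,-0.025,0.58]]'
python3 - <<'E'
from wf import *
rep(grab('wrist'))
print(rel((.5122,.2040,.076)))
E
```

```text
clock: 8.68
position: [0.5135, 0.208, 0.2415]
tool_rot: [-3.141, 0.002, 1.306]
force: [-0.2, 0.4, 0.4]
grip_width: 0.0495
finger_force: 0.0
bench z -0.0001
face (array([0.627 , 0.179 , 0.0571, 0.1049]), 10957) fit 0.6249 0.1825 mean [0.6257 0.1835]
coup none
wood (array([0.5116, 0.2042, 0.0268, 0.0895]), 1665) fit 0.512 0.205 mean [0.5122 0.2054] [array([51.164, 20.395]), array([4.525, 3.193]), np.float64(75.265)]
handle (array([0.5122, 0.13  , 0.0114, 0.173 ]), 837) fit 0.5123 0.1313 mean [0.5125 0.1329]
flange (array([0.4055, 0.1632, 0.0332, 0.0225]), 1688) fit 0.4064 0.1674 mean [0.4073 0.1724]
boss (array([0.406 , 0.1633, 0.0183, 0.0353]), 413) fit 0.4061 0.1649 mean [0.4056 0.1681]
torch (array([ 0.6065, -0.0111,  0.0122,  0.1056]), 217) fit 0.6054 -0.0101 mean [ 0.6026 -0.0097]
can none
pos [0.5138 0.2101 0.2418] rot [-3.1411e+00  9.0000e-04  1.3074e+00]
[-3.050e-02  6.000e-04  8.288e-01]
```

```bash
python3 -m inch '[[-0.03,0,0.2,0,0,0,0.58],[-0.03,0,0.45,0,0,0,0.58],[-0.03,0,0.65,0,0,0,0.58],[-0.03,0,0.8,0,0,0,0.58],[-0.03,0,0.82,0,0,0,0.58],[-0.03,0,0.82,0,0,0,0.3],[-0.03,0,0.82,0,0,0,0],[-0.03,0,0.82,0,0,0,0],[-0.03,0,0.82,0,0,0,0]]' 50
python3 - <<'E'
from h import *
print(rel((.484,.407,.275)))
E
```

```text
clock: 9.85
position: [0.5126, 0.2057, 0.0789]
tool_rot: [3.141, -0.0, 1.309]
force: [-0.2, -1.2, 3.6]
grip_width: 0.0314
finger_force: 50.6
pos [0.5126 0.2057 0.0789] rot [ 3.1408e+00 -5.0000e-04  1.3091e+00]
[ 0.9359 -0.398  -0.9805]
```

```bash
python3 -m inch '[[0,0,-0.2,0,0,0,0],[0,0,-0.5,0,0,0,0],[0,0,-0.8,0,0,0,0],[0.2,-0.1,-0.95,0,0,0,0],[0.5,-0.2,-0.95,0,0,0,0],[0.8,-0.35,-0.95,0,0,0,0],[0.935,-0.4,-0.95,0,0,0,0],[0.935,-0.4,-0.95,0,0,0,0]]'
python3 - <<'E'
from h import *
print(rel((.484,.407,.081)))
E
```

```text
clock: 10.85
position: [0.4817, 0.4097, 0.2681]
tool_rot: [-3.14, -0.001, 1.313]
force: [-0.6, -0.1, -1.7]
grip_width: 0.0312
finger_force: 50.3
pos [0.4817 0.4097 0.2681] rot [-3.1404e+00 -8.0000e-04  1.3132e+00]
[-0.0111  0.0155  0.9356]
```

```bash
python3 -m inch '[[0,0.01,0.2,0,0,0,0],[0,0.01,0.5,0,0,0,0],[0,0.01,0.75,0,0,0,0],[0,0.01,0.87,0,0,0,0],[0,0.01,0.92,0,0,0,0],[0,0.01,0.935,0,0,0,0],[0,0.01,0.94,0,0,0,0],[0,0.01,0.94,0,0,0,0]]'
```

```text
clock: 11.85
position: [0.4859, 0.4067, 0.0814]
tool_rot: [3.141, -0.001, 1.309]
force: [-0.4, -0.8, 2.7]
grip_width: 0.0313
finger_force: 50.8
```

```bash
python3 -m inch '[[0,0,0,0,0,0,0.45],[0,0,0,0,0,0,0.5],[0,0,0,0,0,0,0.5],[0,0,-0.25,0,0,0,0.5],[0,0,-0.55,0,0,0,0.58],[0,0,-0.85,0,0,0,0.58],[0,0,-0.9,0,0,0,0.58]]'
python3 - <<'E'
from h import *
print(rel((.406,.1633,.16)))
f=grab('wrist'); W=cloud(f)
for n,c,r,a,b in (('wood',(.484,.407),.035,.08,.1),('coup',(.565,.404),.03,.08,.11)):
    m=(np.hypot(W[...,0]-c[0],W[...,1]-c[1])<r)&(W[...,2]>a)&(W[...,2]<b); p=W[m]; print(n,p.mean(0),np.percentile(p[:,2],[2,98]),len(p))
E
```

```text
clock: 12.72
position: [0.4861, 0.4075, 0.2645]
tool_rot: [3.138, -0.005, 1.309]
force: [-1.2, -0.1, -0.8]
grip_width: 0.0498
finger_force: 0.0
pos [0.4861 0.4075 0.2645] rot [ 3.1384 -0.0048  1.3092]
[-1.2857 -0.0727  0.5161]
wood [0.48555866 0.40551076 0.09185454] [0.08640022 0.09352443] 1468
coup [0.56387219 0.40431942 0.09100265] [0.08090409 0.09598236] 420
```

```bash
python3 -m inch '[[-0.25,-0.02,0,0,0,-0.02,0.58],[-0.55,-0.04,0,0,0,-0.05,0.58],[-0.85,-0.06,0,0,0,-0.1,0.58],[-1,-0.07,0,0,0,-0.105,0.58],[-1,-0.07,0,0,0,-0.105,0.58]]' 
python3 - <<'E'
from wf import *
print(rel((.406,.1633,.12)))
rep(grab('wrist'))
E
```

```text
clock: 13.4
position: [0.4197, 0.2144, 0.2595]
tool_rot: [-3.141, 0.002, 1.472]
force: [-0.1, 0.6, 0.3]
grip_width: 0.0493
finger_force: 0.0
pos [0.4197 0.2144 0.2595] rot [-3.1409e+00  1.9000e-03  1.4716e+00]
[-0.2597 -0.0424  0.698 ]
bench z -0.0
face (array([0.6269, 0.1791, 0.057 , 0.1049]), 9281) fit 0.6239 0.1824 mean [0.6251 0.1829]
coup none
wood none
handle (array([0.513 , 0.1364, 0.008 , 0.1646]), 110) fit 0.5119 0.131 mean [0.5125 0.1391]
flange (array([0.4055, 0.1631, 0.0332, 0.0225]), 2013) fit 0.4056 0.1639 mean [0.406 0.166]
boss (array([0.4055, 0.1632, 0.0182, 0.0353]), 489) fit 0.4057 0.1638 mean [0.4058 0.1642]
torch none
can none
```

```bash
python3 -m inch '[[-0.15,-0.04,0.15,0,0,0,0.5],[-0.26,-0.044,0.4,0,0,0,0.5],[-0.26,-0.044,0.7,0,0,0,0.5],[-0.26,-0.044,0.9,0,0,0,0.5],[-0.26,-0.044,0.98,0,0,0,0.5],[-0.26,-0.044,0.98,0,0,0,0.5],[-0.26,-0.044,0.98,0,0,0,0.5]]' 
python3 - <<'E'
from wf import *
print(rel((.4057,.1632,.046)))
f=load('wrist'); W=cloud(f)
m=(W[...,2]>.1)&(W[...,2]<.108)&(np.hypot(W[...,0]-.6253,W[...,1]-.181)<.06); h=cv2.convexHull(W[m][:,:2].astype(np.float32)).squeeze(); print(len(h),np.c_[h,np.hypot(*(h-[.6253,.181]).T)][::4].round(4).tolist())
E
```

```text
clock: 14.32
position: [0.407, 0.1665, 0.0654]
tool_rot: [3.14, -0.001, 1.474]
force: [0.1, 0.5, 0.2]
grip_width: 0.0424
finger_force: 0.0
pos [0.407  0.1665 0.0654] rot [ 3.1401e+00 -9.0000e-04  1.4744e+00]
[-0.0173 -0.0052  0.0971]
40 [[0.6798, 0.1784, 0.0546], [0.6556, 0.2268, 0.0549], [0.6359, 0.2351, 0.0552], [0.6131, 0.2354, 0.0557], [0.587, 0.2228, 0.0567], [0.5711, 0.1947, 0.0559], [0.5709, 0.1699, 0.0555], [0.5795, 0.151, 0.0547], [0.6112, 0.1227, 0.06], [0.6597, 0.1391, 0.0542]]
```

```bash
python3 -m inch '[[-0.017,-0.004,0.04,0,0,0,0.5],[-0.017,-0.004,0.08,0,0,0,0.5],[-0.017,-0.004,0.085,0,0,0,0.5],[-0.017,-0.004,0.085,0,0,0,0.5]]'; python3 -m inch '[[0,0,0.01,0,0,0,0.5],[0,0,0.015,0,0,0,0.5],[0,0,0.015,0,0,0,0.5]]'
```

```text
clock: 14.82
position: [0.4052, 0.1627, 0.0473]
tool_rot: [-3.141, 0.0, 1.474]
force: [1.0, 0.8, 0.8]
grip_width: 0.0428
finger_force: 0.0
clock: 15.2
position: [0.4052, 0.1626, 0.0443]
tool_rot: [-3.142, 0.0, 1.474]
force: [0.0, -0.2, -0.8]
grip_width: 0.0424
finger_force: 0.0
```

```bash
python3 -m inch '[[0,0,0.008,0,0,0,0.5],[0,0,0.01,0,0,0,0.5]]'; python3 -m inch '[[0,0,0.005,0,0,0,0.5],[0,0,0.01,0,0,0,0.5]]'
```

```text
clock: 15.45
position: [0.4052, 0.1626, 0.0422]
tool_rot: [-3.141, 0.0, 1.474]
force: [-0.8, 0.0, 0.1]
grip_width: 0.0426
finger_force: 0.0
clock: 15.7
position: [0.4052, 0.1626, 0.0402]
tool_rot: [-3.142, -0.0, 1.474]
force: [-0.8, 0.1, -0.5]
grip_width: 0.0428
finger_force: 0.0
```

```bash
python3 -m inch '[[0,0,0,0,0,0,0.4],[0,0,0,0,0,0,0.3],[0,0,0,0,0,0,0.2],[0,0,0,0,0,0,0.2]]' 70
```

```text
clock: 16.2
position: [0.4052, 0.1627, 0.0408]
tool_rot: [3.141, 0.0, 1.475]
force: [-4.4, -1.6, 17.8]
grip_width: 0.0346
finger_force: 65.1
```

```bash
python3 -m inch '[[0,0,-0.05,0,0,0,0.2],[0,0,-0.15,0,0,0,0.2],[0,0,-0.2,0,0,0,0.2],[0,0,-0.2,0,0,0,0.2]]'
python3 - <<'E'
from h import *
print(rel((.6253,.1812,.25)))
f=grab('wrist'); save(f,'w3.png',(160,120,480,360),2.5)
E
```

```text
clock: 16.7
position: [0.4056, 0.1626, 0.0807]
tool_rot: [3.141, -0.001, 1.474]
force: [-0.1, 0.2, -3.3]
grip_width: 0.0331
finger_force: 68.9
pos [0.4056 0.1626 0.0807] rot [ 3.1406e+00 -5.0000e-04  1.4737e+00]
[ 0.1997  1.0853 -0.8451]
```

View pics/w3.png

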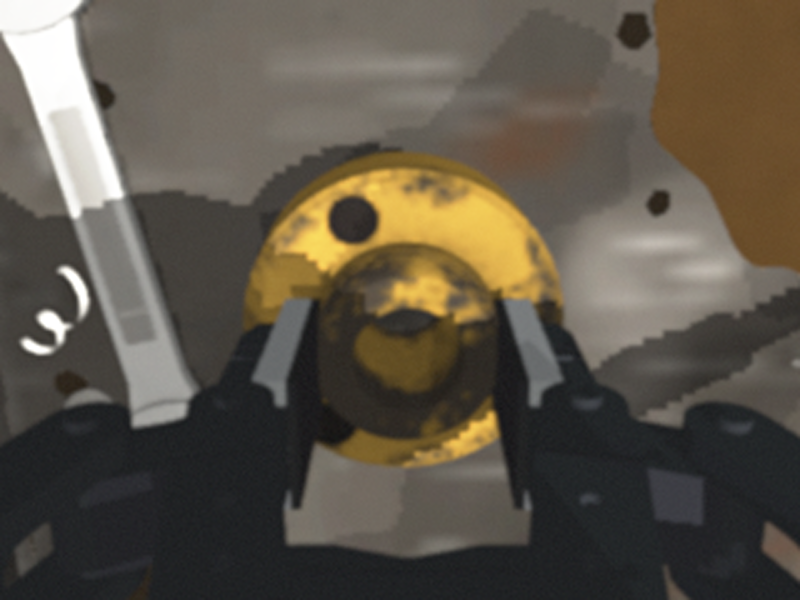

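The flange hangs between the pads at crop (405,340). I'll check that it hangs level and hasn't slipped.

```bash
python3 - <<'E'
from fit import *
s=bot.observe(); print(s['grip_width'],s['finger_force'],s['force'],s['position'])
f=load('wrist'); save(f,'x.png'); W=cloud(f); im=f['img'].astype(int)
m=(np.hypot(W[...,0]-.4056,W[...,1]-.1632)<.04)&(W[...,2]>.05)&(im[...,0]-im[...,2]>60)&(im[...,1]>70)
p=W[m]; r=np.hypot(p[:,0]-.4056,p[:,1]-.1632)
print(len(p),np.histogram(p[:,2],bins=np.arange(.055,.085,.002)))
d=p[(p[:,2]<.0685)&(p[:,2]>.060)&(r>.022)]
A=np.c_[d[:,:2]-[.4056,.1632],np.ones(len(d))]; print(len(d),np.linalg.lstsq(A,d[:,2],rcond=None)[0]); print(mec(d))
E
```

```text
0.03310984868626668 68.89390380238183 [ 0.62282805 -0.43196614 -3.46699639] [0.40532857 0.16244228 0.0802456 ]
5612 (array([ 121,  412, 2120, 1837,  142,   65,   36,   42,   55,  420,   85,
          1,    3,    0,    0]), array([0.055, 0.057, 0.059, 0.061, 0.063, 0.065, 0.067, 0.069, 0.071,
       0.073, 0.075, 0.077, 0.079, 0.081, 0.083, 0.085]))
2600 [-0.02727283  0.00189409  0.06104901]
(array([0.4045, 0.1637, 0.0324, 0.0611]), 2600)
```

```bash
python3 -m inch '[[0,0,-0.2,0,0,0,0.2],[0,0,-0.45,0,0,0,0.2],[0,0,-0.7,0,0,0,0.2],[0.03,0.15,-0.85,0,0,0,0.2],[0.08,0.4,-0.85,0,0,0,0.2],[0.14,0.7,-0.85,0,0,0,0.2],[0.18,0.9,-0.85,0,0,0,0.2],[0.18,0.98,-0.85,0,0,0,0.2],[0.18,0.98,-0.85,0,0,0,0.2]]' 80
python3 - <<'E'
from fit import *
f=grab('wrist'); W=cloud(f); s=bot.observe(); P=s['position']; im=f['img'].astype(int)
m=(np.hypot(W[...,0]-P[0],W[...,1]-P[1])<.045)&(abs(W[...,2]-P[2]+.0195)<.004)&(im[...,0]-im[...,2]>60); print('disc rel TCP',mec(W[m])[0][:3]-np.r_[P[:2],0], W[m][:,2].mean()-P[2],len(W[m]))
print(rel((.6253,.1812,.16)))
m=(W[...,2]>.1)&(W[...,2]<.108)&(np.hypot(W[...,0]-.6253,W[...,1]-.181)<.058); h=cv2.convexHull(W[m][:,:2].astype(np.float32)).squeeze(); print(len(h),np.c_[h,np.hypot(*(h-[.6253,.181]).T)][::3].round(4).tolist())
E
```

```text
clock: 17.88
position: [0.604, 0.1794, 0.2486]
tool_rot: [-3.14, 0.001, 1.474]
force: [0.2, -0.2, -4.1]
grip_width: 0.033
finger_force: 81.7
disc rel TCP [-1.23275128e-04 -1.18416968e-05  3.33000000e-02] -0.02050761306690896 4225
pos [0.6032 0.1796 0.249 ] rot [-3.1399e+00  6.0000e-04  1.4743e+00]
[0.0188 0.1099 0.445 ]
41 [[0.6794, 0.1789, 0.0541], [0.6723, 0.2138, 0.0573], [0.6542, 0.2279, 0.0551], [0.6468, 0.232, 0.0553], [0.6352, 0.2356, 0.0555], [0.6249, 0.2367, 0.0557], [0.6128, 0.2353, 0.0557], [0.5994, 0.23, 0.0554], [0.5739, 0.2002, 0.0549], [0.5716, 0.1888, 0.0542], [0.6075, 0.1303, 0.0537], [0.6605, 0.14, 0.0541], [0.6721, 0.1544, 0.0538], [0.6771, 0.1663, 0.0538]]
```

```bash
python3 -m inch '[[0.02,0.1,0.1,0,0,0,0.2],[0.02,0.108,0.25,0,0,0,0.2],[0.02,0.108,0.38,0,0,0,0.2],[0.02,0.108,0.44,0,0,0,0.2],[0.02,0.108,0.46,0,0,0,0.2],[0.02,0.108,0.46,0,0,0,0.2]]'; python3 - <<'E'
from h import *
print(rel((.6251,.1814,.148)))
E
```

```text
clock: 18.68
position: [0.6258, 0.1816, 0.159]
tool_rot: [3.141, -0.0, 1.474]
force: [-0.4, 0.0, -2.8]
grip_width: 0.0332
finger_force: 81.7
pos [0.6258 0.1816 0.159 ] rot [ 3.1409e+00 -3.0000e-04  1.4743e+00]
[-0.0015 -0.0032  0.0549]
```

```bash
python3 -m inch '[[0,0,0.02,0,0,0,0.2],[0,0,0.035,0,0,0,0.2],[0,0,0.05,0,0,0,0.2],[0,0,0.05,0,0,0,0.2]]';  python3 -m inch '[[0,0,0.005,0,0,0,0.2],[0,0,0.01,0,0,0,0.2],[0,0,0.01,0,0,0,0.2]]'
```

```text
clock: 19.18
position: [0.6257, 0.1816, 0.1483]
tool_rot: [3.142, -0.0, 1.474]
force: [0.8, 1.4, -3.4]
grip_width: 0.0323
finger_force: 81.7
clock: 19.55
position: [0.6257, 0.1819, 0.1477]
tool_rot: [3.141, -0.0, 1.474]
force: [-7.4, -1.7, 17.2]
grip_width: 0.033
finger_force: 86.4
```

```bash
python3 -m inch '[[0,0,0,0,0,0,0.4],[0,0,0,0,0,0,0.5],[0,0,0,0,0,0,0.5],[0,0,-0.1,0,0,0,0.5],[0,0,-0.35,0,0,0,0.5],[0,0,-0.6,0,0,0,0.5],[0,0,-0.6,0,0,0,0.5]]'
python3 - <<'E'
from wf import *
f=grab('wrist'); W=cloud(f); save(f,'w4.png',(160,80,480,320),2)
p,i=sel(W,f,(.6253,.1815),.034,.122,.134); p=p[(i[:,0]-i[:,2]>60)]; print('disc',mec(p))
p,_=sel(W,f,(.6253,.1815),.034,.1365,.146); print('boss',mec(p))
p,_=sel(W,f,(.5125,.1295),.03,.16,.19); print('handle',mec(p))
print(rel((.5125,.1295,.24)))
E
```

```text
clock: 20.42
position: [0.627, 0.1824, 0.2716]
tool_rot: [3.135, -0.003, 1.474]
force: [-0.7, 0.2, -1.5]
grip_width: 0.0429
finger_force: 0.0
disc (array([0.6245, 0.1825, 0.0327, 0.127 ]), 2101)
boss (array([0.6242, 0.182 , 0.0184, 0.1405]), 926)
handle (array([0.5126, 0.1296, 0.0114, 0.1689]), 436)
pos [0.6262 0.1818 0.2691] rot [ 3.1381e+00 -1.4000e-03  1.4742e+00]
[-0.3155 -0.5412  0.1431]
```

View pics/w4.png

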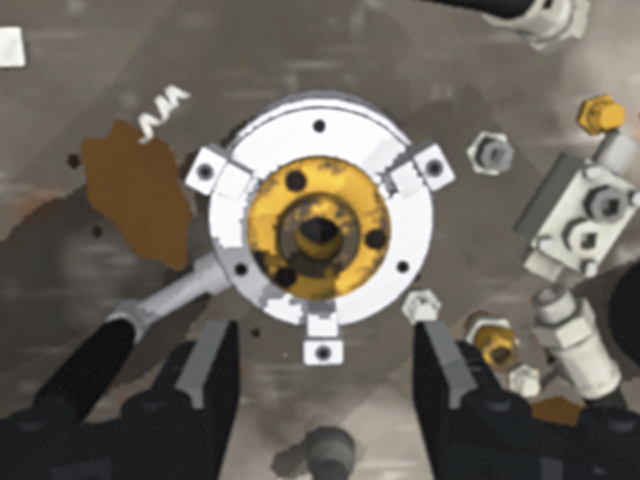

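The flange lies flat between the three jaws (crop (318,228)), and the handle is at the lower left. I'll turn the tool so that it closes along the lever's tangent and move above the handle.

```bash
python3 -m inch '[[-0.05,-0.1,0,0,0,-0.1,0.5],[-0.12,-0.25,0,0,0,-0.22,0.5],[-0.2,-0.4,0,0,0,-0.34,0.5],[-0.315,-0.54,0,0,0,-0.46,0.5],[-0.315,-0.54,0,0,0,-0.58,0.5],[-0.315,-0.54,0,0,0,-0.7,0.5],[-0.315,-0.54,0.05,0,0,-0.82,0.5],[-0.315,-0.54,0.1,0,0,-0.94,0.5],[-0.315,-0.54,0.1,0,0,-1,0.5],[-0.315,-0.54,0.1,0,0,-1,0.5]]'
python3 -m inch '[[0,0,0,0,0,-0.11,0.5],[0,0,0,0,0,-0.22,0.5],[0,0,0,0,0,-0.33,0.5],[0,0,0,0,0,-0.337,0.5],[0,0,0,0,0,-0.337,0.5]]'
python3 - <<'E'
from wf import *
f=grab('wrist'); W=cloud(f)
p,_=sel(W,f,(.5125,.1295),.03,.165,.19); print('handle',mec(p) if len(p) else 0)
print(rel((.5126,.1296,.162)),bot.observe()['qpos'].round(2))
E
```

```text
clock: 21.72
position: [0.5118, 0.129, 0.2459]
tool_rot: [3.142, -0.001, 3.044]
force: [0.3, 0.4, 0.3]
grip_width: 0.0429
finger_force: 0.0
clock: 22.35
position: [0.512, 0.1292, 0.2463]
tool_rot: [3.142, -0.0, -2.714]
force: [-0.2, 0.3, 0.4]
grip_width: 0.0422
finger_force: 0.0
handle (array([0.5117, 0.1283, 0.0113, 0.1738]), 802)
pos [0.5121 0.1292 0.2463] rot [-3.1414 -0.     -2.7129]
[-0.0034  0.0009  0.4217] [ 0.46  0.62 -1.19  1.82  0.64  1.15  1.05]
```

```bash
python3 -m inch '[[0,0,0.2,0,0,0,0.5],[0,0,0.35,0,0,0,0.5],[0,0,0.42,0,0,0,0.5],[0,0,0.42,0,0,0,0.5],[0,0,0.42,0,0,0,0.3],[0,0,0.42,0,0,0,0],[0,0,0.42,0,0,0,0],[0,0,0.42,0,0,0,0]]' 40 && python3 -m inch '[[-0.003,0.062,0,0,0,0.064,0],[-0.012,0.124,0,0,0,0.127,0],[-0.028,0.184,0,0,0,0.191,0],[-0.049,0.242,0,0,0,0.255,0],[-0.049,0.242,0,0,0,0.255,0]]'
```

```text
clock: 23.4
position: [0.5125, 0.1295, 0.1635]
tool_rot: [-3.141, 0.002, -2.709]
force: [-0.9, -0.0, 5.9]
grip_width: 0.0219
finger_force: 38.9
clock: 24.02
position: [0.5007, 0.1784, 0.1635]
tool_rot: [3.141, 0.001, -3.108]
force: [-5.8, 2.3, 11.3]
grip_width: 0.0219
finger_force: 42.2
```

```bash
python3 -m inch '[[-0.003,0.062,0,0,0,0.064,0],[-0.012,0.124,0,0,0,0.127,0],[-0.028,0.184,0,0,0,0.191,0],[-0.049,0.242,0,0,0,0.255,0],[-0.076,0.298,0,0,0,0.318,0],[-0.109,0.351,0,0,0,0.382,0],[-0.109,0.351,0,0,0,0.382,0]]'
python3 - <<'E'
from h import *
p=bot.observe()['position']; print(p, 204.8-np.degrees(np.arctan2(p[1]-.1815,p[0]-.625)))
E
```

```text
clock: 24.9
position: [0.5202, 0.2498, 0.1635]
tool_rot: [3.139, -0.001, 2.576]
force: [-6.4, 6.3, 9.1]
grip_width: 0.0219
finger_force: 42.0
[0.52021873 0.24979725 0.16346793] 57.89662314893337
```

```bash
python3 -m inch '[[-0.001,0.031,0,0,0,0.032,0],[-0.003,0.062,0,0,0,0.064,0],[-0.005,0.078,0,0,0,0.08,0],[-0.007,0.093,0,0,0,0.095,0],[-0.007,0.093,0,0,0,0.095,0],[-0.007,0.093,0,0,0,0.095,0]]'
python3 - <<'E'
from h import *
p=bot.observe()['position']; print(p, np.radians(204.8)-(np.arctan2(p[1]-.1815,p[0]-.625)))
E
```

```text
clock: 25.65
position: [0.5307, 0.264, 0.1635]
tool_rot: [3.141, -0.001, 2.428]
force: [-9.3, 3.5, 12.1]
grip_width: 0.0215
finger_force: 42.3
[0.53074116 0.26396993 0.163483  ] 1.1516322856344718
```

```bash
python3 -m inch '[[-0.001,0.02,0,0,0,0.02,0],[-0.001,0.035,0,0,0,0.035,0],[-0.001,0.045,0,0,0,0.045,0],[-0.001,0.045,0,0,0,0.045,0]]'
python3 - <<'E'
from h import *
s=bot.observe();p=s['position']; print(p, np.radians(204.8)-(np.arctan2(p[1]-.1815,p[0]-.625)),s['moment'],s['force'])
E
```

```text
clock: 26.15
position: [0.5365, 0.2703, 0.1635]
tool_rot: [-3.141, -0.001, 2.357]
force: [-12.3, -0.5, 14.5]
grip_width: 0.0217
finger_force: 42.6
[0.53648687 0.27027379 0.16347661] 1.2197100416954152 [0.04303185 2.61168681 0.04523305] [-12.28053276  -0.46259574  14.45509758]
```

```bash
python3 -m inch '[[0,0,0,0,0,0,0.35],[0,0,0,0,0,0,0.42],[0,0,0,0,0,0,0.42],[0,0,-0.2,0,0,0,0.42],[0,0,-0.5,0,0,0,0.42],[0,0,-0.8,0,0,0,0.42],[0,0,-0.8,0,0,0,0.42]]'
python3 - <<'E'
from wf import *
f=grab('wrist'); g=grab('scene'); t=grab('top')
im=np.hstack([cv2.resize(g['img'][150:290,270:470],(570,399)),cv2.resize(t['img'][110:250,170:280],(314,400))[:399]])
cv2.imwrite('pics/fin.png',cv2.resize(im[:,:,::-1],(790,357)))
for n,F in (('w',f),('scene',g),('top',t)):
    W=cloud(F)
    for k,c,r,a,b in (('boss',(.625,.1815),.03,.1365,.15),('handle',(.5365,.27),.03,.16,.19),('torch',(.61,-.01),.03,.095,.12),('can',(.683,.376),.03,.185,.21),('wood',(.485,.405),.04,.08,.1),('coup',(.564,.404),.03,.08,.11)):
        p,_=sel(W,F,c,r,a,b); print(n,k,mec(p) if len(p)>5 else 0)
E
```

```text
clock: 27.02
position: [0.5386, 0.2708, 0.3268]
tool_rot: [3.135, 0.002, 2.354]
force: [0.1, -0.7, -0.7]
grip_width: 0.0359
finger_force: 0.0
w boss (array([0.6248, 0.182 , 0.0185, 0.1404]), 530)
w handle (array([0.5297, 0.2628, 0.0115, 0.1736]), 451)
w torch (array([ 0.6074, -0.0101,  0.0128,  0.1062]), 157)
w can (array([0.6821, 0.3764, 0.0177, 0.1976]), 1342)
w wood (array([0.4856, 0.4033, 0.0264, 0.092 ]), 1404)
w coup (array([0.5649, 0.4026, 0.0126, 0.0924]), 342)
scene boss (array([0.6287, 0.1812, 0.0187, 0.1404]), 106)
scene handle (array([0.5322, 0.2611, 0.0123, 0.1728]), 69)
scene torch (array([ 0.6134, -0.0101,  0.0127,  0.1064]), 75)
scene can (array([0.6844, 0.3767, 0.0178, 0.1968]), 170)
scene wood (array([0.4884, 0.4026, 0.026 , 0.0917]), 203)
scene coup (array([0.5677, 0.4019, 0.0133, 0.0903]), 67)
top boss 0
top handle (array([0.5293, 0.2623, 0.0117, 0.171 ]), 54)
top torch 0
top can 0
top wood (array([0.4841, 0.4024, 0.0258, 0.0912]), 172)
top coup (array([0.5641, 0.4004, 0.0139, 0.0909]), 51)
```

View pics/fin.png

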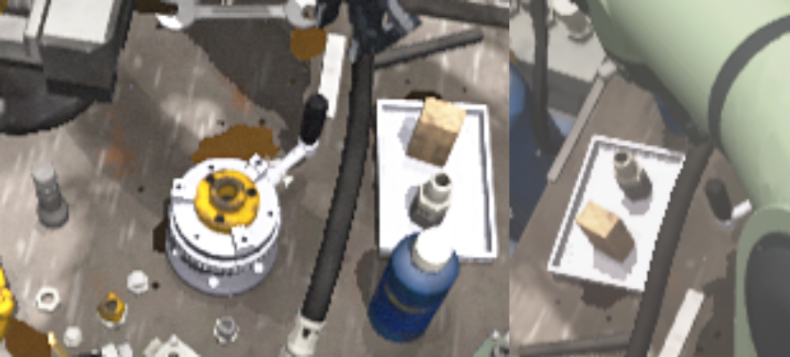

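The flange sits centred in the chuck. The coupling and the wood block stand in the tray, and the torch and the can haven't moved. The lever is at about 1.14 rad, with clear resistance felt before I let go. I'm handing the job in.

```bash
python3 -c "
from workcell import bot
print(bot.job_done())"
```

```text
the job is handed in; nothing more can be done
None
```

The job is handed in with no verdict returned: the flange is chucked boss up with the lever at about 1.14 rad (jaw forces inferred from the lever's resistance, not measured), and the coupling and wood block stand upright in the tray.

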